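# Clamp a plaster casting mould in the ratchet press

### The arm

A 7-joint arm with a two-finger parallel gripper is mounted at the origin on the work surface. World frame = base frame: x ahead of the robot, y to its left, z up, the work surface at z = 0. Lengths are in m, angles in rad, forces in N, time in s.
With the tool pointing down it reaches from about 0.4 to 0.85 m from the base axis. Payload 10.4 kg.
Tool frame: the origin (TCP) lies on the mounting face of the last link; the fingertips stand r.tips_ahead ahead of it and the grasp point (between the pads) lies 164 mm ahead of it (r.tips_ahead is the distance from the TCP to the fingertips, in m); z points along the fingers, y is the line along which they close (so a half turn about z gives the same grasp; the last joint's range is limited). The gripper opens to 87 mm and grips with 3 to 60 N. Pads are 19 mm wide; open, the fingers measure 117 mm over their backs; the gripper's body (75 mm by 190 mm) begins 51 mm behind the grasp point.
Start: joints at [-1.259, 0.332, -0.065, 1.46, 0.022, 1.35, -0.088], TCP at [0.205, 0.59, 0.405] pointing down, gripper open.
Joint ranges: [-2.6, 2.6], [-0.5, 2.12], [-1.47, 1.34], [0.16, 2.42], [-1.27, 4.41], [0.06, 2.06], [-2.6, 2.6]. Speed limits (rad/s): [2.22, 2.22, 2.79, 2.79, 3.14, 3.14, 3.14].

### API

Orientations are given as a unit quaternion [x, y, z, w].
In Python, from bench import telemetry, imaging, job, r gives the robot as it stands.
- The arm moves only by the tool move_arm, never from a script. Its argument "steps" is a list of rows, each an object of numbers: "dx", "dy", "dz": the shift along the tool's x, y, z in cm; "spin": the turn about the tool's z in rad. In form: [{"dx": .., "dy": .., "dz": .., "spin": ..}, ...]. A call has 1 to 12 rows; each row shifts and turns the commanded pose from where the row before left it, along the tool's axes as they then stand; what a row does not reach is not made up. A row lasts 1/10 s, in which the tool goes at most 50 mm and 8.59 degrees, less where a joint would pass 70% of its speed; a pose out of reach is approached as far as the arm can. A call with a gripper value outside its range is refused whole. "claw" is the finger opening in cm, from 0 to 8.7, set as the call begins (left out, the last holds). The fingers move at their own pace and stop on an object; "squeeze" is the grip in N (left out, the last holds). Time passes only in rows, so rows that do not move let the fingers close. It gives the time, the measured TCP pose, the force, the opening and the grip force at its end, in the units of the state.
- telemetry.read_state(): the state, without advancing time (a new reading comes with each control period).
- imaging.camera(name): name is "scene" or "top" or "wrist"; returns a dict with "img" (384x512x3 uint8, red, green, blue), "camera_matrix" (3x3 intrinsics, pixels), "R" (3x3) and "t" (3): a world point X has camera coordinates R X + t. Camera axes: x right, y down, z forward; pixel columns grow to the right and rows downward; lengths in m; the calibration is good to about 2 mm. A picture is of the moment at which its call begins. There is no depth.
- job.close_job(): hands the job in; it is judged then, once.
The state is a dict: "time": time; "joint_positions": joint angles; "joint_vel": joint speeds; "joint_torque": joint torques, N m; "ee_pos": TCP position; "eef_rot": TCP orientation; "ft_force": force on the tool from outside, world axes, zero at the start; "torque": the same for the moment, N m; "width": finger opening in m; "grip_force": force on a finger pad.
Only numpy, scipy, OpenCV 4.12 (cv2) and the standard library are available. Lean on these libraries where they do the work, as an engineer would, in place of code of your own. Each camera call takes 0.05 s, during which the arm holds its last target. There are 200 camera calls.

### The job

Get the plaster mould ready for casting: gently slide it along the bed of the clamp press, between the side guides, until it sits square and fully home against the back stop. Then work the ratchet lever back and forth to bring the pressure pad down on the mould until it is clamped firmly, stopping when pulling the knob takes about 10 N (13 N cracks the plaster), and let go of the lever. Leave the bowls, brush, mallet, mug and bottle where they are.

Things in the scene. Friction and masses are not known exactly. Their poses are not given: they have to be found in the camera images.
- seat (a point): Point on the bed of the fixed teal cast-iron clamp press, on its vertical axis. Bed top 16 mm above the table, 200 mm wide, from 180 mm in front of this point to 90 mm behind. x runs along the bed from the open front (robot's side) to the back stop, y to the lever's side. Two columns, 22 mm thick, stand at y = -82 and +82 mm. The mould is home when its centre is 35 mm above this point.
- stop_face (a point): Foot of the back stop's face, mid-width, 70.5 mm behind the seat point: a bar across the bed, 26 mm high. Two steel side guides, 14 mm high, reach 37 mm forward from it with faces 107 mm apart, then flare for 32 mm more to a mouth about 126 mm wide; the mould can jam on a flare if pushed in off-line. Axes as the seat's.
- mould_center (a point): Centre (half-way up) of the loose closed plaster mould: a white block 140 long (x) by 100 (y) by 70 mm high, seam round the middle, about 0.8 kg, standing on the front of the bed a little off-line and askew. Pouring hole on top near its front end. It slides under 3 to 8 N pushed low on its front face; knocks or pushes over 60 N chip it.
- head: Fixed bridge of the press, 46 mm deep (x), 206 wide, 30 high, with all it carries: wheel, pawls, lever, spindle, pad. Origin on the press axis at the bridge's top, 188 mm above the table; axes as the seat's. The spindle (25 mm thick) rises to 110 mm above this. Under the bridge a cross bar carries the round sprung pad, 72 mm across, which starts 4 to 18 mm above the mould's height (not measured).
- wheel_centre (a point): Centre of the steel ratchet wheel, on the press axis 10 mm above the bridge: 15 saw teeth, 24 degrees apart, 76 mm across. It is the spindle's nut: each notch anticlockwise seen from above lowers the pad 2 mm; a sprung holding pawl keeps it from running back. Once the pad bears on the mould each notch adds about 75 N of clamping, about 3 N at the lever's knob.
- knob (a point): Centre of the black ball, 32 mm across, at the lever's end: it moves on a level circle of radius 120 mm about the press axis, 251 mm above the table. The 12 mm bar meets it from below on the axis side. Pulling it takes 1 to 2 N while the pad is clear (3 to 4 for a moment when a pawl climbs a tooth); 9 to 11 N in a steady pull is a good clamp, 13 too much. Held still, the reading falls by 1 to 3 N.
- lever (a joint): Ratchet lever angle, rad: 0 at its clockwise stop, where the knob's direction is 1.309 rad from the seat's x axis towards y; grows anticlockwise from above (towards the robot, driving) to the stop at 1.30. Swung back, its pawl clicks over the teeth. A full swing makes 2 notches, under 0.75 rad perhaps none. Let go under load, the wheel runs back less than a notch on to its holding pawl.
- pink_bowl: Small pink pigment bowl, 92 mm across, 48 mm high, empty, beside the press on the side away from the lever; origin under its centre. Leave it.
- lilac_bowl: Small lilac pigment bowl, 92 mm across, 48 mm high, empty, beside the press on the side away from the lever; origin under its centre. Leave it.
- brush: Paint brush, 170 mm long, lying beyond the two bowls; leave it.
- mallet: Wooden mallet with black rubber head, 220 mm long, lying on the table beside the press, under the lever's side; leave it.
- mug: Blue mug, 76 mm across, 85 mm high, standing behind the press; origin under its centre. Leave it.
- ochre_bowl: Small ochre pigment bowl, 92 mm across, 48 mm high, to the left of the robot; origin under its centre. Leave it.
- green_bottle: Green bottle with red cap, 72 mm thick, 240 mm high, to the right of the robot; origin under its centre. Leave it.
Not all that is in view belongs to the job. Leave any green or red look-alike of the part that bears mould_center alone.

How it is judged:
By the outcome, as a careful person would: the job done as asked, in the order asked, and still so for the second after the job is handed in, with the robot touching nothing.
It also fails if it takes over 72 s, if anything falls off the work surface, if the arm or the gripper's body presses on something with over 40 N, if the wrist force passes 120 N, or if a joint passes its speed limit or range.

## Working session

There is one attempt and no reset: what is moved stays moved. The work goes in short steps, Python scripts to look and compute and a tool call to move; the robot and the scene stay as the last step left them, time stands still between calls to the robot, and variables do not carry over. Pictures are saved under pics/ and viewed, at most 10 in all, crops included, and the job is handed in when it is done.

Besides the shell and the picture viewer there is one more tool, called after "Emit:" as a command line: name --argument value ..., lists and objects as JSON in quotes. move_arm: Moves the arm, as the interface text tells. Its arguments: {"type":"object","properties":{"steps":{"type":"array","items":{"type":"object","properties":{"dx":{"type":"number"},"dy":{"type":"number"},"dz":{"type":"number"},"spin":{"type":"number"}}}},"claw":{"type":"number"},"squeeze":{"type":"number"}},"required":["steps"]}

```bash
ls; mkdir -p pics
python3 - <<'E'
from bench import telemetry, imaging, r
import cv2, numpy as np, pickle
s=telemetry.read_state(); print(s, r.tips_ahead)
d={}
for n in("scene","top"):
    c=imaging.camera(n); d[n]=c; cv2.imwrite(f"pics/{n}0.png",c["img"][:,:,::-1]); print(n,c["camera_matrix"],c["R"],c["t"])
pickle.dump(d,open("c0.pkl","wb"))
a=np.hstack([d["scene"]["img"],d["top"]["img"]])[:,:,::-1]
E
```

```text
pics
{'time': 0.0, 'joint_positions': array([-1.25861956,  0.33288042, -0.06471691,  1.4609537 ,  0.02159885,
        1.34987216, -0.08851386]), 'joint_vel': array([-6.89626349e-04, -1.15223650e-04, -6.32017723e-04, -1.44291409e-03,
       -1.62418594e-04,  7.78791804e-05,  5.54222279e-04]), 'joint_torque': array([ 1.28164833e-03, -6.23272705e+01,  2.57834344e-02, -3.89882290e+01,
       -6.10620528e-02,  4.01328353e-02,  1.23273512e-04]), 'ee_pos': array([0.20529247, 0.59018756, 0.40394254]), 'eef_rot': array([ 1.66596365e-01,  9.86024923e-01, -7.03391639e-04, -8.92176818e-05]), 'ft_force': array([0.55004978, 0.25167617, 0.05425533]), 'torque': array([-0.03027702,  0.02418102,  0.02407631]), 'grip_force': 0.0, 'width': 0.08714224041253096} 0.1822
scene [[449.95585194   0.         255.27256852]
 [  0.         449.95585194 194.86049499]
 [  0.           0.           1.        ]] [[ 0.74776761  0.66380364 -0.01443371]
 [ 0.47356044 -0.54844586 -0.68916445]
 [-0.46538598  0.50849962 -0.72446119]] [-0.35134968 -0.13498343  1.61901095]
top [[347.96498305   0.         261.94086337]
 [  0.         347.96498305 187.5883    ]
 [  0.           0.           1.        ]] [[ 0.01038154 -0.9998468   0.01409241]
 [-0.99583863 -0.01161395 -0.09039105]
 [ 0.09054087 -0.01309537 -0.99580664]] [-0.0258327   0.4951871   1.13311515]
```

View pics/scene0.png

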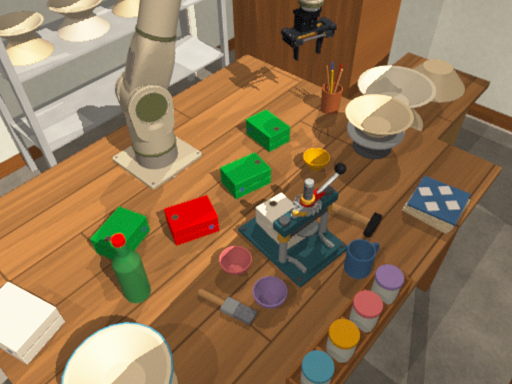

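View pics/top0.png

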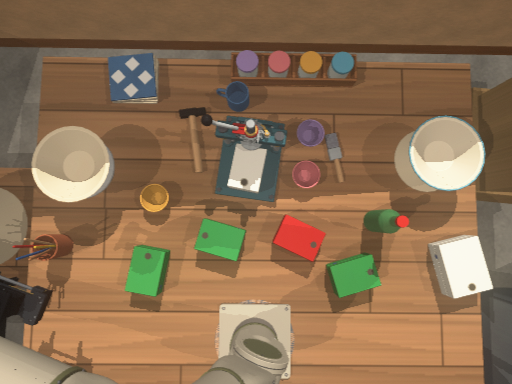

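Candidates for the mould (top view): the white block on the press bed (247,170), a white block at (460,267), green blocks (220,239), (147,270) and (354,275), and a red one (299,238). The description says it stands on the teal press's bed, so I choose (247,170) and will check it in a close crop.

Run:
```python
import cv2, numpy as np
t=cv2.imread("pics/top0.png")[105:210,180:300]; s=cv2.imread("pics/scene0.png")[155:285,230:360]
t=cv2.resize(t,None,fx=3.6,fy=3.6,interpolation=cv2.INTER_CUBIC)
s=cv2.resize(s,None,fx=2.8,fy=2.8,interpolation=cv2.INTER_CUBIC)
h=378
cv2.imwrite("pics/crop0.png",np.hstack([cv2.copyMakeBorder(t,0,h-t.shape[0],0,0,0),cv2.copyMakeBorder(s,0,h-s.shape[0],0,0,0)])[:, :800])
```

```text
(no output)
```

View pics/crop0.png

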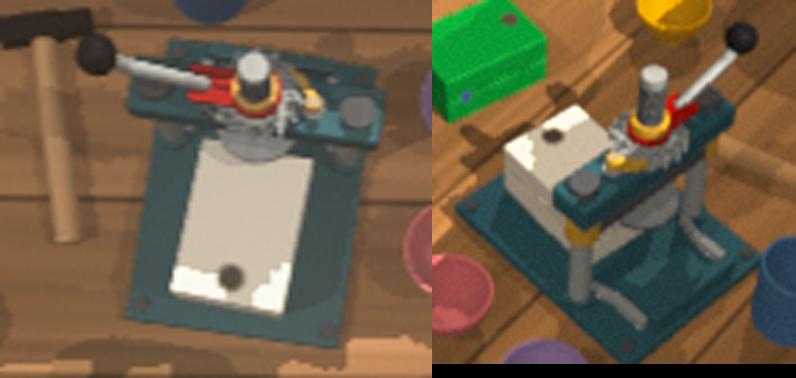

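The crop confirms it: white block with seam and pouring hole (crop 231,277), on the bed before the columns. The knob is at crop (97,55), and the spindle top at (254,65).

```bash
cat > h.py <<'E'
import numpy as np, cv2
def ray(c,u,v):
    d=np.linalg.inv(c["camera_matrix"])@np.array([u,v,1.]); return -c["R"].T@c["t"], c["R"].T@d
def onz(c,u,v,z):
    o,d=ray(c,u,v); return o+d*(z-o[2])/d[2]
def proj(c,X):
    p=c["camera_matrix"]@(c["R"]@np.asarray(X,float)+c["t"]); return p[:2]/p[2]
def tri(a,pa,b,pb):
    o1,d1=ray(a,*pa);o2,d2=ray(b,*pb); d1/=np.linalg.norm(d1);d2/=np.linalg.norm(d2)
    k=np.linalg.lstsq(np.c_[d1,-d2],o2-o1,rcond=None)[0]; p,q=o1+k[0]*d1,o2+k[1]*d2
    return (p+q)/2,np.linalg.norm(p-q)
def knob(c,win):
    u0,v0,u1,v1=win; m=(c["img"][v0:v1,u0:u1].max(2)<62).astype(np.uint8)
    n,l,st,ce=cv2.connectedComponentsWithStats(m); i=1+st[1:,4].argmax()
    return ce[i]+[u0,v0],st[i]
E
python3 - <<'E'
import pickle
from h import *
d=pickle.load(open("c0.pkl","rb")); T,S=d["top"],d["scene"]
a,sa=knob(T,(200,108,216,130)); b,sb=knob(S,(332,160,350,178)); print(a,sa,b,sb,tri(T,a,S,b),onz(T,*a,.251),onz(S,*b,.251))
# bed outline: fit lines on teal edges in top
hsv=cv2.cvtColor(T["img"],cv2.COLOR_RGB2HSV); teal=((hsv[...,0]>82)&(hsv[...,0]<105)&(hsv[...,1]>90)&(hsv[...,2]<130))
def fit(pts,z):
    P=np.array([onz(T,u,v,z)[:2] for u,v in pts]); l=cv2.fitLine(P.astype(np.float32),cv2.DIST_HUBER,0,.001,.001).ravel(); return l
L=[];Rr=[];F=[]
for v in range(160,190):
    x=np.where(teal[v,205:290])[0]+205; L.append((x.min()-.5,v)); Rr.append((x.max()+.5,v))
for u in range(222,270):
    y=np.where(teal[150:212,u])[0]+150; F.append((u,y.max()+.5))
for n,q in(("L",L),("R",Rr),("F",F)):
    l=fit(q,.016); print(n,l,np.degrees(np.arctan2(l[1],l[0])))
# white top of mould
w=((hsv[...,1]<75)&(hsv[...,2]>140)).astype(np.uint8); w[:145]=0; w[:, :220]=0; w[:,272:]=0; w[200:]=0
w=cv2.morphologyEx(w,cv2.MORPH_CLOSE,np.ones((9,9)))
n,lab,st,ce=cv2.connectedComponentsWithStats(w); i=1+st[1:,4].argmax(); m=lab==i; print(st[i])
L=[];Rr=[];F=[]
for v in range(152,182):
    x=np.where(m[v])[0]; L.append((x.min()-.5,v)); Rr.append((x.max()+.5,v))
for u in range(232,256):
    F.append((u,np.where(m[:,u])[0].max()+.5))
for n,q in(("mL",L),("mR",Rr),("mF",F)):
    l=fit(q,.086); print(n,l,np.degrees(np.arctan2(l[1],l[0])))
g=((hsv[...,1]<60)); 
print("spindle",onz(T,250.6,122,.298), onz(S,230+653/2.8,155+72/2.8,.298))
E
```

```text
[205.19083969 117.15267176] [  0   0  12  18 131] [339.93877551 168.04081633] [ 3  3 11 11 98] (array([0.66033192, 0.13501894, 0.25519169]), np.float64(0.006957609067936936)) [0.66423809 0.13817167 0.251     ] [0.65637129 0.13572329 0.251     ]Traceback (most recent call last):
  File "<stdin>", line 11, in <module>
    return umr_minimum(a, axis, None, out, keepdims, initial, where)
ValueError: zero-size array to reduction operation minimum which has no identity
```

```bash
cat > m.py <<'E'
import pickle
from h import *
d=pickle.load(open("c0.pkl","rb")); T,S=d["top"],d["scene"]
hsv=cv2.cvtColor(T["img"],cv2.COLOR_RGB2HSV)
print("teal sample",T["img"][175,224],hsv[175,224],hsv[190,230],hsv[175,270]); print("blk",T["img"][120,198:214].max(1),T["img"][113:128,207].max(1))
a=np.array([206.9,120.3]); b=np.array([339.94,168.04]); print(tri(T,a,S,b),onz(T,*a,.251),onz(S,*b,.251))
teal=((hsv[...,0]>78)&(hsv[...,0]<108)&(hsv[...,1]>90))
def fit(n,pts,z):
    P=np.array([onz(T,u,v,z)[:2] for u,v in pts]); l=cv2.fitLine(P.astype(np.float32),cv2.DIST_HUBER,0,.001,.001).ravel()
    if abs(l[1])>abs(l[0]): l[:2]*=np.sign(l[1])
    else: l[:2]*=np.sign(l[0])
    print(n,l,np.degrees(np.arctan2(l[1],l[0]))); return l
def edges(m,rows,cols):
    L=[];Rr=[];F=[]
    for v in rows:
        x=np.where(m[v])[0]
        if len(x): L.append((x.min()-.5,v)); Rr.append((x.max()+.5,v))
    for u in cols:
        y=np.where(m[:,u])[0]
        if len(y): F.append((u,y.max()+.5))
    return L,Rr,F
def big(m):
    n,lab,st,ce=cv2.connectedComponentsWithStats(m.astype(np.uint8)); i=1+st[1:,4].argmax(); print(st[i]); return lab==i
win=np.zeros(teal.shape,bool); win[112:212,205:290]=1
def corner(l,f):
    k=np.linalg.solve(np.c_[l[:2],-f[:2]],f[2:]-l[2:]); return l[2:]+k[0]*l[:2]
for nm,m,z,rows,cols in(("bed",big(teal&win),.016,range(162,190),range(222,268)),("mould",None,.086,range(153,180),range(233,255))):
    if m is None:
        w=((hsv[...,1]<75)&(hsv[...,2]>130)&win).astype(np.uint8); w[:146]=0; w[:,:222]=0; w[:,272:]=0
        m=big(cv2.morphologyEx(w,cv2.MORPH_CLOSE,np.ones((9,9))))
    L,Rr,F=[fit(nm,q,z) for q in edges(m,rows,cols)]
    A,B=corner(L,F),corner(Rr,F); yaw=np.arctan2(*(L[:2]/np.linalg.norm(L[:2])+Rr[:2]/np.linalg.norm(Rr[:2]))[::-1]); M=(A+B)/2
    k=.18 if nm=="bed" else .07
    print(nm,A,B,"width",np.linalg.norm(A-B),"yaw",yaw,"centre",M+k*np.array([np.cos(yaw),np.sin(yaw)]))
print("spindle",onz(T,250.6,122.5,.298),onz(S,463.2-0.0+0,180.7,.298) if 0 else onz(S,230+653/2.8,155+72/2.8,.298))
E
python3 m.py
```

```text
teal sample [69 84 83] [88 46 84] [88 52 94] [88 38 80]
blk [115 115 100  68  48  51  53  54  54  54  53  50  49  46 112 152] [104  68  54  56  63  56  58  54  49  45  46  43  44 130 147]
(array([0.65619941, 0.13398274, 0.25175669]), np.float64(0.0021165677979019006)) [0.65560347 0.1333431  0.251     ] [0.65637196 0.13572807 0.251     ]Traceback (most recent call last):
  File "m.py", line 27, in <module>
    for nm,m,z,rows,cols in(("bed",big(teal&win),.016,range(162,190),range(222,268)),("mould",None,.086,range(153,180),range(233,255))):
                                   ~~~^^^^^^^^^^
  File "m.py", line 23, in big
    n,lab,st,ce=cv2.connectedComponentsWithStats(m.astype(np.uint8)); i=1+st[1:,4].argmax(); print(st[i]); return lab==i
                                                                          ~~~~~~~~~~~~~~~^^
ValueError: attempt to get argmax of an empty sequence
```

```bash
sed -i 's/(hsv\[...,1\]>90))/(hsv[...,1]>28)\&(hsv[...,2]<125))/; s/hsv\[...,1\]<75)&(hsv\[...,2\]>130/hsv[...,1]<75)\&(hsv[...,0]<40)\&(hsv[...,2]>140/' m.py; python3 m.py
```

```text
teal sample [69 84 83] [88 46 84] [88 52 94] [88 38 80]
blk [115 115 100  68  48  51  53  54  54  54  53  50  49  46 112 152] [104  68  54  56  63  56  58  54  49  45  46  43  44 130 147]
(array([0.65619941, 0.13398274, 0.25175669]), np.float64(0.0021165677979019006)) [0.65560347 0.1333431  0.251     ] [0.65637196 0.13572807 0.251     ]
[ 216  120   71   82 1919]
bed [ 0.992652   -0.12100406  0.5430674   0.12645201] -6.9500527
bed [ 0.9909798  -0.13401154  0.53736496 -0.06862504] -7.7014647
bed [0.13101128 0.9913809  0.46339032 0.03728167] 82.47196
bed [0.47625056 0.13459697] [ 0.45093924 -0.05693757] width 0.19319975 yaw -0.12785862 centre [0.6421256 0.0158778]
[ 227  146   40   47 1384]
mould [ 0.9812413  -0.19278355  0.5553362   0.07960615] -11.115273
mould [ 0.9811309  -0.19334465  0.55819297 -0.02270931] -11.148039
mould [0.19580503 0.98064286 0.4831308  0.03820661] 78.708244
mould [0.49381065 0.09169401] [ 0.4742699  -0.00617117] width 0.09979697 yaw -0.19428407 centre [0.5527233  0.02924693]
spindle [0.63795664 0.01412727 0.298     ] [0.93262613 0.24747018 0.298     ]
```

Seat is at about (0.640, 0.0155) with yaw −0.128. The knob is at (0.656, 0.134, 0.252), which fits its radius of 120 mm and height of 251 mm. In the seat frame the mould is at x −89, y +3 mm, −3.8° askew. I'll move in behind it.

Emit:
move_arm --steps '[{"dx":-3.3,"dy":-3.6},{"dx":-3.3,"dy":-3.6},{"dx":-3.3,"dy":-3.6},{"dx":-3.3,"dy":-3.6},{"dx":-3.3,"dy":-3.6},{"dx":-3.3,"dy":-3.6},{"dx":-3.3,"dy":-3.6},{"dx":-3.3,"dy":-3.6},{"dx":-3.3,"dy":-3.6},{"dx":-3.3,"dy":-3.6},{"dx":-3.3,"dy":-3.6},{"dx":-3.3,"dy":-3.6}]' --claw 6 --squeeze 20

```text
$.steps[0]: bad value
```

Emit:
move_arm --steps '[{"spin":-0.1},{"spin":-0.107},{},{}]'

```text
$.steps[0]: bad value
```

```bash
cat > g.py <<'E'
import sys, numpy as np
from scipy.spatial.transform import Rotation as Ro
from bench import telemetry
SEAT=np.array([.640,.0155]); YAW=-.128
ex=np.array([np.cos(YAW),np.sin(YAW)]); ey=np.array([-ex[1],ex[0]])
def seat2w(x,y): return SEAT+x*ex+y*ey
def go(x,y,z,yaw=0.):  # seat-frame TCP target, world z of fingertips, tool-y yaw off press y
    s=telemetry.read_state(); Rm=Ro.from_quat(s["eef_rot"]); t=np.r_[seat2w(x,y),z+.1822]
    d=Rm.apply(t-s["ee_pos"],inverse=True)*100; ty=Rm.as_matrix()[:,1]
    a=np.arctan2(ty[1],ty[0])-(YAW+np.pi/2+yaw)
    p=s["ee_pos"][:2]-SEAT
    print("t",round(s["time"],2),"seat xy mm",(1000*np.array([p@ex,p@ey])).round(1),"tipz",round(s["ee_pos"][2]-.1822,4),"need cm",d.round(2),"spin",round(a,3),"F seat",np.round([s["ft_force"][:2]@ex,s["ft_force"][:2]@ey,s["ft_force"][2]],2),"tilt",Rm.as_matrix()[2,:2].round(3))
if __name__=="__main__": go(*map(float,sys.argv[1:]))
E
python3 g.py -.2 0 .03
```

```text
t 0.1 seat xy mm [-504.5  514.5] tipz 0.2218 need cm [-40.36 -44.08  19.24] spin -0.207 F seat [ 1.79  0.17 -0.82] tilt [-0.    -0.001]
```

Emit:
move_arm --steps '[{"dx":-3.3,"dy":-3.6,"dz":0,"spin":0},{"dx":-3.3,"dy":-3.6,"dz":0,"spin":0},{"dx":-3.3,"dy":-3.6,"dz":0,"spin":0},{"dx":-3.3,"dy":-3.6,"dz":0,"spin":0},{"dx":-3.3,"dy":-3.6,"dz":0,"spin":0},{"dx":-3.3,"dy":-3.6,"dz":0,"spin":0},{"dx":-3.3,"dy":-3.6,"dz":0,"spin":0},{"dx":-3.3,"dy":-3.6,"dz":0,"spin":0},{"dx":-3.3,"dy":-3.6,"dz":0,"spin":0},{"dx":-3.3,"dy":-3.6,"dz":0,"spin":0},{"dx":-3.3,"dy":-3.6,"dz":0,"spin":0},{"dx":-3.3,"dy":-3.6,"dz":0,"spin":0}]' --claw 6 --squeeze 20

```text
time: 1.3
ee_pos: [0.4376, 0.0501, 0.4047]
eef_rot: [0.167, 0.986, 0.0, 0.0]
ft_force: [1.5, 0.6, -0.0]
width: 0.06
grip_force: 0.0
```

Emit:
move_arm --steps '[{"dx":0,"dy":0,"dz":0,"spin":-0.1},{"dx":0,"dy":0,"dz":0,"spin":-0.1},{"dx":0,"dy":0,"dz":0,"spin":0},{"dx":0,"dy":0,"dz":0,"spin":0}]'

```text
time: 1.7
ee_pos: [0.4373, 0.0523, 0.4046]
eef_rot: [0.069, 0.998, 0.0, -0.0]
ft_force: [-0.6, 0.2, 0.6]
width: 0.0597
grip_force: 0.0
```

```bash
python3 g.py -.2 0 .03
```

```text
t 1.7 seat xy mm [-205.8   10.7] tipz 0.2224 need cm [-0.59 -1.06 19.24] spin -0.009 F seat [-0.58  0.11  0.59] tilt [ 0. -0.]
```

Emit:
move_arm --steps '[{"dx":-0.3,"dy":-0.5,"dz":3.2,"spin":0},{"dx":0,"dy":-0.5,"dz":4,"spin":0},{"dx":0,"dy":0,"dz":4,"spin":0},{"dx":0,"dy":0,"dz":4,"spin":0},{"dx":0,"dy":0,"dz":3,"spin":-0.008},{"dx":0,"dy":0,"dz":1,"spin":0},{"dx":0,"dy":0,"dz":0,"spin":0},{"dx":0,"dy":0,"dz":0,"spin":0}]'

```text
time: 2.5
ee_pos: [0.4397, 0.0421, 0.2139]
eef_rot: [0.064, 0.998, 0.0, 0.001]
ft_force: [1.0, 0.4, 0.2]
width: 0.06
grip_force: 0.0
```

```bash
python3 g.py -.175 0 .03
python3 - <<'E'
from bench import imaging
import cv2,numpy as np,pickle
d={n:imaging.camera(n) for n in("scene","wrist","top")}; pickle.dump(d,open("c1.pkl","wb"))
s=cv2.resize(d["scene"]["img"][150:285,210:370],None,fx=2.5,fy=2.5,interpolation=2)
t=cv2.resize(d["top"]["img"][100:235,180:300],None,fx=2.5,fy=2.5,interpolation=2)
cv2.imwrite("pics/b.png",np.hstack([s,t])[:,:,::-1])
E
```

```text
t 2.5 seat xy mm [-202.1    0.8] tipz 0.0317 need cm [-2.71 -0.08  0.18] spin 0.0 F seat [0.95 0.52 0.25] tilt [-0.001  0.001]
```

View pics/b.png

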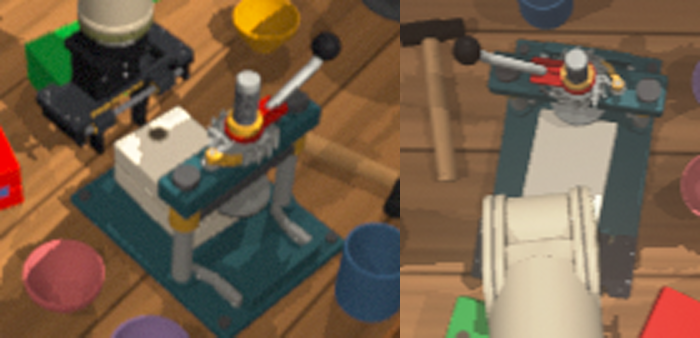

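The gripper stands behind the mould's front face with clear space, and nothing has been disturbed. I'll push slowly.

Emit:
move_arm --steps '[{"dx":-0.6,"dy":0,"dz":0.1,"spin":0},{"dx":-0.6,"dy":0,"dz":0,"spin":0},{"dx":-0.6,"dy":-0.1,"dz":0,"spin":0},{"dx":-0.3,"dy":0,"dz":0,"spin":0},{"dx":-0.3,"dy":0,"dz":0,"spin":0},{"dx":-0.3,"dy":0,"dz":0,"spin":0},{"dx":-0.3,"dy":0,"dz":0,"spin":0},{"dx":-0.3,"dy":0,"dz":0,"spin":0},{"dx":-0.3,"dy":0,"dz":0,"spin":0},{"dx":-0.3,"dy":0,"dz":0,"spin":0},{"dx":-0.3,"dy":0,"dz":0,"spin":0}]'

```text
time: 3.75
ee_pos: [0.4796, 0.0349, 0.2112]
eef_rot: [0.064, 0.998, -0.0, -0.002]
ft_force: [-8.9, -1.7, 7.1]
width: 0.0599
grip_force: 4.0
```

```bash
python3 g.py -.08 0 .03
python3 - <<'E'
import pickle
from h import *
d=pickle.load(open("c1.pkl","rb")); T,S=d["top"],d["scene"]
print(tri(T,(180+575/2.5,100+61/2.5),S,(309.2,181.2)), "T/S at .298", onz(T,410,124.4,.298) if 0 else onz(T,180+575/2.5-0,124.4,.298), onz(S,309.2,181.2,.298))
E
```

```text
t 3.75 seat xy mm [-161.6   -1.2] tipz 0.029 need cm [-8.16  0.12 -0.13] spin 0.0 F seat [-8.63 -2.84  7.12] tilt [ 0.004 -0.001]
(array([ 0.67323211, -0.24124806,  0.51115903]), np.float64(0.2253495412237614)) T/S at .298 [ 0.63885716 -0.39776351  0.298     ] [0.65039529 0.00198102 0.298     ]
```

Emit:
move_arm --steps '[{"dx":-0.3,"dy":0,"dz":0,"spin":0},{"dx":-0.3,"dy":0.1,"dz":-0.1,"spin":0},{"dx":-0.3,"dy":0,"dz":0,"spin":0},{"dx":-0.3,"dy":0,"dz":0,"spin":0},{"dx":-0.3,"dy":0,"dz":0,"spin":0},{"dx":-0.3,"dy":0,"dz":0,"spin":0},{"dx":-0.3,"dy":0,"dz":0,"spin":0}]'

```text
time: 4.45
ee_pos: [0.5017, 0.034, 0.2126]
eef_rot: [0.063, 0.998, 0.0, -0.0]
ft_force: [-3.6, 0.9, -3.0]
width: 0.0601
grip_force: 1.8
```

```bash
python3 g.py -.08 0 .03
python3 - <<'E'
import pickle
from h import *
from bench import imaging
d=pickle.load(open("c1.pkl","rb")); T,S=d["top"],d["scene"]
print(tri(T,(250.2,123.5),S,(309.2,181.2)))
for X in ([.64,.0155,.298],[.64,.0155,.198]): print(proj(T,X),proj(S,X))
d={n:imaging.camera(n) for n in("scene","wrist","top")}; pickle.dump(d,open("c2.pkl","wb"))
s=cv2.resize(d["scene"]["img"][150:285,210:370],None,fx=2.5,fy=2.5,interpolation=2)
t=cv2.resize(d["wrist"]["img"],(400,337))
cv2.imwrite("pics/c.png",np.hstack([s,t])[:,:,::-1])
E
```

```text
t 4.45 seat xy mm [-139.5    0.7] tipz 0.0304 need cm [-5.95 -0.08  0.04] spin 0.001 F seat [-3.73  0.42 -2.96] tilt [0. 0.]
(array([0.64058454, 0.01598811, 0.28097338]), np.float64(0.001360030431169846))
[250.07622386 121.71403838] [309.11793234 176.35682429]
[250.77173568 131.48077469] [306.37549987 203.64242907]Traceback (most recent call last):
  File "<stdin>", line 10, in <module>
    return _nx.concatenate(arrs, 1, dtype=dtype, casting=casting)
           ~~~~~~~~~~~~~~~^^^^^^^^^^^^^^^^^^^^^^^^^^^^^^^^^^^^^^^
ValueError: all the input array dimensions except for the concatenation axis must match exactly, but along dimension 0, the array at index 0 has size 338 and the array at index 1 has size 337
```

Run:
```python
import pickle
from h import *
d=pickle.load(open("c2.pkl","rb"))
s=cv2.resize(d["scene"]["img"][150:285,210:370],(400,338),interpolation=2)
t=cv2.resize(d["wrist"]["img"],(400,338))
cv2.imwrite("pics/c.png",np.hstack([s,t])[:,:,::-1])
```

```text
(no output)
```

View pics/c.png

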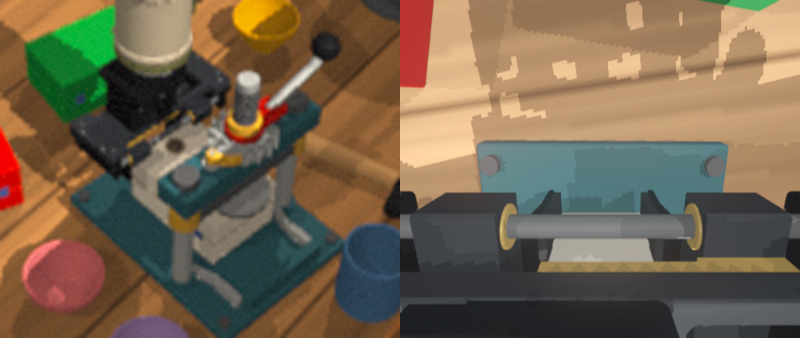

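The mould slides squarely under the bridge, with the pouring hole at (176,146) left crop. I'll go on.

Emit:
move_arm --steps '[{"dx":-0.3,"dy":0,"dz":0,"spin":0},{"dx":-0.3,"dy":-0.1,"dz":0,"spin":0},{"dx":-0.3,"dy":0,"dz":0,"spin":0},{"dx":-0.3,"dy":0,"dz":0,"spin":0},{"dx":-0.3,"dy":0,"dz":0,"spin":0},{"dx":-0.3,"dy":0,"dz":0,"spin":0},{"dx":-0.3,"dy":0,"dz":0,"spin":0},{"dx":-0.3,"dy":0,"dz":0,"spin":0}]'

```text
time: 5.4
ee_pos: [0.5235, 0.029, 0.2126]
eef_rot: [0.064, 0.998, -0.0, -0.003]
ft_force: [-19.2, -2.9, 14.2]
width: 0.0599
grip_force: 9.8
```

```bash
python3 g.py -.085 0 .03
```

```text
t 5.4 seat xy mm [-117.2   -1.5] tipz 0.0304 need cm [-3.22  0.15  0.02] spin -0.0 F seat [-18.65  -5.29  14.16] tilt [ 0.006 -0.001]
```

Emit:
move_arm --steps '[{"dx":0,"dy":-0.1,"dz":0,"spin":0},{"dx":0,"dy":-0.1,"dz":0,"spin":0},{"dx":0,"dy":0,"dz":0,"spin":0}]'

```text
time: 5.7
ee_pos: [0.5247, 0.0276, 0.2127]
eef_rot: [0.064, 0.998, -0.0, -0.0]
ft_force: [-4.5, -0.1, -1.2]
width: 0.0603
grip_force: 2.2
```

```bash
python3 g.py -.085 0 .03
python3 - <<'E'
import pickle
from h import *
from bench import imaging
d={n:imaging.camera(n) for n in("scene","wrist","top")}; pickle.dump(d,open("c3.pkl","wb"))
s=cv2.resize(d["scene"]["img"][170:270,240:340],(400,400),interpolation=2)
t=cv2.resize(d["top"]["img"][110:210,200:300],(400,400),interpolation=2)
cv2.imwrite("pics/d.png",np.hstack([s,t])[:,:,::-1])
E
```

```text
t 5.7 seat xy mm [-115.9   -2.7] tipz 0.0305 need cm [-3.09  0.27  0.05] spin 0.001 F seat [-4.46 -0.65 -1.2 ] tilt [ 0.001 -0.   ]
```

View pics/d.png

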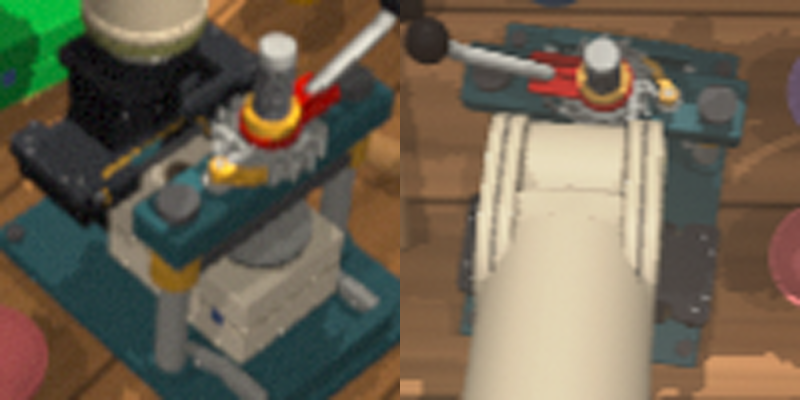

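The force fell back to 4.5 N and the mould's leading corner (left crop 235,345) is clear of the guide, so it isn't jammed. I'll go on gently.

Emit:
move_arm --steps '[{"dx":-0.2,"dy":0,"dz":0,"spin":0},{"dx":-0.2,"dy":0,"dz":0,"spin":0},{"dx":-0.2,"dy":0,"dz":0,"spin":0},{"dx":-0.2,"dy":0,"dz":0,"spin":0},{"dx":-0.2,"dy":0,"dz":0,"spin":0}]'

```text
time: 6.35
ee_pos: [0.5348, 0.0265, 0.2127]
eef_rot: [0.064, 0.998, -0.0, -0.0]
ft_force: [-5.2, -0.6, -0.8]
width: 0.0595
grip_force: 2.9
```

```bash
python3 g.py -.085 -.002 .03
```

```text
t 6.35 seat xy mm [-105.7   -2.6] tipz 0.0305 need cm [-2.07  0.05  0.05] spin 0.001 F seat [-5.11 -1.22 -0.82] tilt [ 0.001 -0.   ]
```

Emit:
move_arm --steps '[{"dx":-0.3,"dy":0,"dz":0,"spin":0},{"dx":-0.3,"dy":0,"dz":0,"spin":0},{"dx":-0.3,"dy":0,"dz":0,"spin":0},{"dx":-0.3,"dy":0,"dz":0,"spin":0},{"dx":-0.2,"dy":0,"dz":0,"spin":0},{"dx":-0.2,"dy":0,"dz":0,"spin":0}]'

```text
time: 6.95
ee_pos: [0.5506, 0.0244, 0.2127]
eef_rot: [0.064, 0.998, -0.0, -0.0]
ft_force: [-7.1, -0.9, 0.4]
width: 0.0599
grip_force: 3.1
```

```bash
python3 g.py -.08 -.002 .03
```

```text
t 6.95 seat xy mm [-89.8  -2.6] tipz 0.0305 need cm [-0.98  0.06  0.04] spin 0.001 F seat [-6.92 -1.84  0.43] tilt [ 0.001 -0.   ]
```

Emit:
move_arm --steps '[{"dx":-0.2,"dy":0,"dz":0,"spin":0},{"dx":-0.2,"dy":0,"dz":0,"spin":0},{"dx":-0.1,"dy":0,"dz":0,"spin":0}]'

```text
time: 7.25
ee_pos: [0.5557, 0.0237, 0.2127]
eef_rot: [0.064, 0.998, -0.0, -0.0]
ft_force: [-6.2, -1.7, 0.8]
width: 0.0598
grip_force: 3.2
```

Emit:
move_arm --steps '[{"dx":-0.1,"dy":0,"dz":0,"spin":0},{"dx":-0.1,"dy":0,"dz":0,"spin":0}]'

```text
time: 7.45
ee_pos: [0.5576, 0.0235, 0.2127]
eef_rot: [0.063, 0.998, -0.0, -0.0]
ft_force: [-6.5, -0.6, 0.9]
width: 0.0603
grip_force: 3.0
```

```bash
python3 g.py -.08 -.002 .03
```

```text
t 7.45 seat xy mm [-82.8  -2.6] tipz 0.0305 need cm [-0.28  0.06  0.05] spin 0.001 F seat [-6.33 -1.44  0.9 ] tilt [ 0.001 -0.   ]
```

Emit:
move_arm --steps '[{"dx":-0.1,"dy":0,"dz":0,"spin":0},{"dx":-0.1,"dy":0,"dz":0,"spin":0}]'

```text
time: 7.65
ee_pos: [0.5595, 0.0233, 0.2127]
eef_rot: [0.063, 0.998, -0.0, -0.0]
ft_force: [-5.8, -1.0, 1.1]
width: 0.0598
grip_force: 3.0
```

Emit:
move_arm --steps '[{"dx":-0.1,"dy":0,"dz":0,"spin":0},{"dx":-0.1,"dy":0,"dz":0,"spin":0}]'

```text
time: 7.85
ee_pos: [0.5612, 0.023, 0.2126]
eef_rot: [0.064, 0.998, -0.0, -0.001]
ft_force: [-13.0, -0.3, 7.6]
width: 0.06
grip_force: 6.5
```

```bash
python3 g.py -.08 -.002 .03
```

```text
t 7.85 seat xy mm [-79.1  -2.6] tipz 0.0304 need cm [0.09 0.06 0.05] spin 0.001 F seat [-12.84  -1.91   7.57] tilt [ 0.002 -0.   ]
```

Emit:
move_arm --steps '[{"dx":-0.1,"dy":0,"dz":0,"spin":0},{"dx":0,"dy":0,"dz":0,"spin":0}]'

```text
time: 8.05
ee_pos: [0.5616, 0.023, 0.2127]
eef_rot: [0.063, 0.998, 0.0, -0.002]
ft_force: [-16.3, -0.6, 9.4]
width: 0.06
grip_force: 7.9
```

Emit:
move_arm --steps '[{"dx":-0.1,"dy":0,"dz":0,"spin":0},{"dx":0,"dy":0,"dz":0,"spin":0}]'

```text
time: 8.25
ee_pos: [0.5619, 0.023, 0.2127]
eef_rot: [0.063, 0.998, 0.0, -0.003]
ft_force: [-22.8, -0.3, 16.3]
width: 0.0599
grip_force: 11.2
```

```bash
python3 g.py -.08 -.002 .03; python3 -c "
from bench import telemetry as t;print(t.read_state()['torque'])"
```

```text
t 8.25 seat xy mm [-78.4  -2.6] tipz 0.0305 need cm [0.16 0.06 0.05] spin 0.001 F seat [-22.57  -3.22  16.32] tilt [0.006 0.   ]
[-0.07003919  3.99820111 -0.10904094]
```

The tool has stopped advancing at 22 N with the torque symmetric about z, at the expected home (finger −79, face −70). I'll back off, rise and take pictures to check.

Emit:
move_arm --steps '[{"dx":0.5,"dy":0,"dz":0,"spin":0},{"dx":1.5,"dy":0,"dz":0,"spin":0},{"dx":2,"dy":0,"dz":0,"spin":0},{"dx":2,"dy":0,"dz":-3,"spin":0},{"dx":2,"dy":0,"dz":-4.5,"spin":0},{"dx":2,"dy":0,"dz":-4.5,"spin":0},{"dx":2,"dy":0,"dz":-4.5,"spin":0},{"dx":2,"dy":0,"dz":-4.5,"spin":0},{"dx":0,"dy":0,"dz":-4.5,"spin":0},{"dx":0,"dy":3,"dz":-1.5,"spin":0},{"dx":0,"dy":4,"dz":0,"spin":0},{"dx":0,"dy":4,"dz":0,"spin":0}]' --claw 5

```text
time: 9.45
ee_pos: [0.4391, 0.1509, 0.4846]
eef_rot: [0.064, 0.998, 0.002, 0.002]
ft_force: [0.2, 0.3, -0.9]
width: 0.0502
grip_force: 0.0
```

```bash
cat > kn.py <<'E'
from g import *
def kgo(q,dr=0,z=.233):
    a=1.309+q; x,y=(.12+dr)*np.cos(a),(.12+dr)*np.sin(a); go(x,y,z,a-np.pi)
if __name__=="__main__":
    kgo(*map(float,sys.argv[1:])); s=telemetry.read_state(); print("joints",s["joint_positions"].round(2))
E
python3 kn.py .257 0 .3
python3 - <<'E'
import pickle
from h import *
from bench import imaging
from g import seat2w
d={n:imaging.camera(n) for n in("scene","top")}; pickle.dump(d,open("c4.pkl","wb")); T=d["top"]
# expected corners of home mould's top front & overlay
im=T["img"].copy()
s=cv2.resize(d["scene"]["img"][160:280,240:360],(400,400),interpolation=2)
t=cv2.resize(im[110:210,190:290],(400,400),interpolation=2)
P=[(proj(T,np.r_[seat2w(x,y),.086])-[190,110])*4 for x,y in((.07,-.05),(-.07,-.05),(-.07,.05),(.07,.05))]
print(np.round(P)); 
for p in P: cv2.circle(t,tuple(np.int32(p.round())),3,(255,0,255),1)
cv2.imwrite("pics/e.png",np.hstack([s,t])[:,:,::-1])
E
```

```text
t 9.45 seat xy mm [-216.5  108.7] tipz 0.3024 need cm [-21.71   1.12   0.33] spin 1.576 F seat [ 0.15  0.3  -0.89] tilt [-0.004  0.004]
joints [-0.83 -0.09  0.38  1.75  0.03  1.46  0.99]
[[320.  45.]
 [296. 216.]
 [170. 199.]
 [196.  27.]]
```

View pics/e.png

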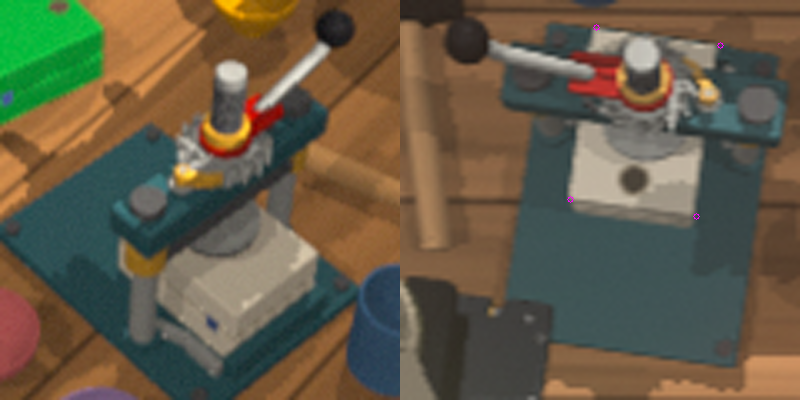

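The mould's top corners coincide with the predicted home outline (marks at (170,199), (296,216), (320,45), (196,27)), so it is square and home. The knob is at (467,40) and still at its start angle. Next I'll turn the tool and go to the knob.

Emit:
move_arm --steps '[{"dx":0,"dy":0,"dz":0,"spin":0.143},{"dx":0,"dy":0,"dz":0,"spin":0.143},{"dx":0,"dy":0,"dz":0,"spin":0.143},{"dx":0,"dy":0,"dz":0,"spin":0.143},{"dx":0,"dy":0,"dz":0,"spin":0.143},{"dx":0,"dy":0,"dz":0,"spin":0.143},{"dx":0,"dy":0,"dz":0,"spin":0.143},{"dx":0,"dy":0,"dz":0,"spin":0.143},{"dx":0,"dy":0,"dz":0,"spin":0.143},{"dx":0,"dy":0,"dz":0,"spin":0.143},{"dx":0,"dy":0,"dz":0,"spin":0.143},{"dx":0,"dy":0,"dz":0,"spin":0}]'

```text
time: 10.75
ee_pos: [0.439, 0.1494, 0.4834]
eef_rot: [0.752, 0.659, 0.001, 0.0]
ft_force: [0.2, 0.0, -0.0]
width: 0.0499
grip_force: 0.0
```

```bash
python3 kn.py .257 0 .3
```

```text
t 10.75 seat xy mm [-216.4  107.2] tipz 0.3012 need cm [ 1.37 21.69  0.17] spin 0.001 F seat [ 0.18  0.03 -0.02] tilt [0.002 0.002]
joints [-0.76 -0.08  0.32  1.75  0.02  1.46 -0.58]
```

Emit:
move_arm --steps '[{"dx":0.3,"dy":4,"dz":0,"spin":0},{"dx":0.3,"dy":4.5,"dz":0,"spin":0},{"dx":0.3,"dy":4.5,"dz":0,"spin":0},{"dx":0.3,"dy":4.5,"dz":0,"spin":0},{"dx":0.2,"dy":3,"dz":0,"spin":0},{"dx":0,"dy":1.2,"dz":0,"spin":0},{"dx":0,"dy":0,"dz":0,"spin":0},{"dx":0,"dy":0,"dz":0,"spin":0}]'

```text
time: 11.55
ee_pos: [0.6556, 0.1356, 0.4829]
eef_rot: [0.75, 0.661, 0.0, 0.0]
ft_force: [0.6, -0.2, -0.4]
width: 0.0501
grip_force: 0.0
```

```bash
python3 kn.py .257 0 .233
python3 - <<'E'
import pickle
from h import *
from bench import imaging
d={n:imaging.camera(n) for n in("scene","wrist")}; pickle.dump(d,open("c5.pkl","wb"))
s=cv2.resize(d["scene"]["img"][120:240,270:390],(400,400),interpolation=2)
t=cv2.resize(d["wrist"]["img"],(400,300)); t=cv2.copyMakeBorder(t,0,100,0,0,0)
cv2.imwrite("pics/f.png",np.hstack([s,t])[:,:,::-1])
E
```

```text
t 11.55 seat xy mm [1.000e-01 1.211e+02] tipz 0.3007 need cm [-0.11  0.04  6.77] spin 0.006 F seat [ 0.63 -0.17 -0.43] tilt [-0.     0.001]
joints [-0.57  0.43  0.45  1.22 -0.18  1.53 -0.28]
```

View pics/f.png

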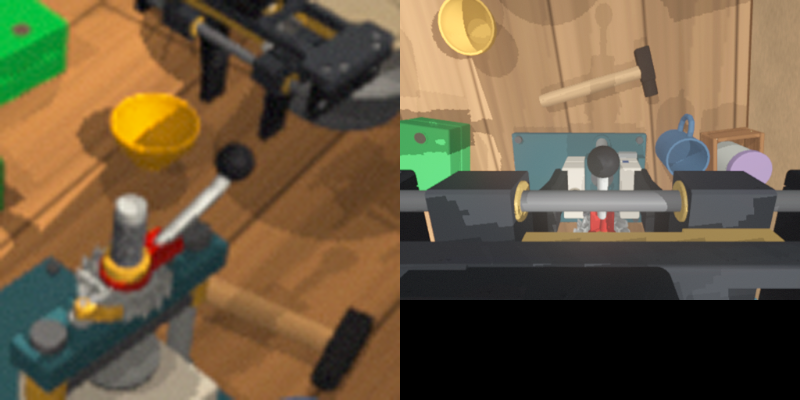

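The knob at (603,162) in the wrist view is centred between the fingers (560 and 645). I'll descend and close to a loose cage.

Emit:
move_arm --steps '[{"dx":0,"dy":0,"dz":2.5,"spin":0},{"dx":0,"dy":0,"dz":2.5,"spin":0},{"dx":-0.1,"dy":0,"dz":1.7,"spin":0},{"dx":0,"dy":0,"dz":0,"spin":0}]'

```text
time: 12.05
ee_pos: [0.6544, 0.1351, 0.4139]
eef_rot: [0.751, 0.661, -0.001, -0.001]
ft_force: [0.4, 0.6, 0.8]
width: 0.0504
grip_force: 0.0
```

Emit:
move_arm --steps '[{"dx":0,"dy":0,"dz":0,"spin":0},{"dx":0,"dy":0,"dz":0,"spin":0},{"dx":0,"dy":0,"dz":0,"spin":0}]' --claw 3.7 --squeeze 10

```text
time: 12.35
ee_pos: [0.6556, 0.1348, 0.4172]
eef_rot: [0.751, 0.66, 0.001, 0.0]
ft_force: [0.2, 1.1, -0.3]
width: 0.0385
grip_force: 0.0
```

```bash
python3 kn.py .0
```

```text
t 12.35 seat xy mm [  0.3 120.3] tipz 0.235 need cm [-0.44  3.08  0.2 ] spin 0.261 F seat [ 0.1   1.15 -0.3 ] tilt [0.001 0.002]
joints [-0.58  0.44  0.44  1.33 -0.19  1.4  -0.28]
```

Emit:
move_arm --steps '[{"dx":-0.05,"dy":1.1,"dz":0.1,"spin":0.09},{"dx":-0.05,"dy":1.1,"dz":0.1,"spin":0.09},{"dx":-0.05,"dy":1.0,"dz":0,"spin":0.08},{"dx":0,"dy":0,"dz":0,"spin":0},{"dx":0,"dy":0,"dz":0,"spin":0}]'

```text
time: 12.85
ee_pos: [0.6863, 0.1264, 0.414]
eef_rot: [0.83, 0.558, 0.0, 0.0]
ft_force: [0.5, 0.1, -0.1]
width: 0.0371
grip_force: 0.0
```

```bash
python3 kn.py 0
```

```text
t 12.85 seat xy mm [ 31.8 115.9] tipz 0.2318 need cm [-0.02 -0.07 -0.12] spin 0.003 F seat [ 0.49  0.13 -0.13] tilt [0. 0.]
joints [-0.56  0.52  0.48  1.25 -0.24  1.43 -0.49]
```

Emit:
move_arm --steps '[{"dx":-0.06,"dy":-1.25,"dz":0,"spin":-0.105},{"dx":-0.06,"dy":-1.25,"dz":0,"spin":-0.105},{"dx":-0.07,"dy":-1.25,"dz":0,"spin":-0.105},{"dx":-0.06,"dy":-1.25,"dz":0,"spin":-0.105},{"dx":-0.07,"dy":-1.25,"dz":0,"spin":-0.105},{"dx":-0.06,"dy":-1.25,"dz":0,"spin":-0.105},{"dx":-0.07,"dy":-1.25,"dz":0,"spin":-0.105},{"dx":-0.06,"dy":-1.25,"dz":0,"spin":-0.105},{"dx":-0.07,"dy":-1.25,"dz":0,"spin":-0.105},{"dx":-0.06,"dy":-1.25,"dz":0,"spin":-0.105},{"dx":-0.07,"dy":-1.25,"dz":0,"spin":-0.105},{"dx":-0.06,"dy":-1.25,"dz":0,"spin":-0.105}]'

```text
time: 14.05
ee_pos: [0.5491, 0.0933, 0.4143]
eef_rot: [0.339, 0.941, 0.001, 0.001]
ft_force: [2.8, 1.7, -1.2]
width: 0.0369
grip_force: 0.9
```

```bash
cat >> kn.py <<'E'
    Rm=Ro.from_quat(s["eef_rot"]); p=s["ee_pos"][:2]-SEAT; F=Rm.apply(s["ft_force"],inverse=True)
    print("lever q",round((np.arctan2(p[1],p[0])-YAW-1.309)%6.2832,3),"r",round(np.hypot(*p),4),"Ftool",F.round(2),"w",s["width"].round(4))
E
python3 kn.py 1.32
```

```text
t 14.05 seat xy mm [-100.1   65.6] tipz 0.2321 need cm [ 0.02 -0.81 -0.09] spin -0.052 F seat [ 2.57  2.03 -1.21] tilt [-0.001  0.002]
joints [-0.52  0.17  0.31  1.65 -0.05  1.33  0.67]Traceback (most recent call last):
  File "kn.py", line 7, in <module>
    print("lever q",round((np.arctan2(p[1],p[0])-YAW-1.309)%6.2832,3),"r",round(np.hypot(*p),4),"Ftool",F.round(2),"w",s["width"].round(4))
                                                                                                                       ^^^^^^^^^^^^^^^^
AttributeError: 'float' object has no attribute 'round'
```

```bash
sed -i 's/,s\["width"\].round(4))/,round(s["width"],4))/' kn.py; python3 kn.py 1.31
```

```text
t 14.05 seat xy mm [-100.1   65.6] tipz 0.2321 need cm [ 0.03 -0.69 -0.09] spin -0.042 F seat [ 2.57  2.03 -1.21] tilt [-0.001  0.002]
joints [-0.52  0.17  0.31  1.65 -0.05  1.33  0.67]
lever q 1.253 r 0.1196 Ftool [-1.09  3.09  1.21] w 0.0369
```

Emit:
move_arm --steps '[{"dx":0,"dy":-0.6,"dz":0,"spin":-0.05},{"dx":0,"dy":0,"dz":0,"spin":0},{"dx":0,"dy":0,"dz":0,"spin":0}]'

```text
time: 14.35
ee_pos: [0.5458, 0.0887, 0.4141]
eef_rot: [0.319, 0.948, 0.0, 0.0]
ft_force: [0.3, 0.9, -0.2]
width: 0.0374
grip_force: 0.0
```

Emit:
move_arm --steps '[{"dx":-0.07,"dy":1.31,"dz":0,"spin":0.11},{"dx":-0.07,"dy":1.31,"dz":0,"spin":0.11},{"dx":-0.07,"dy":1.31,"dz":0,"spin":0.11},{"dx":-0.07,"dy":1.31,"dz":0,"spin":0.11},{"dx":-0.07,"dy":1.31,"dz":0,"spin":0.11},{"dx":-0.07,"dy":1.31,"dz":0,"spin":0.11},{"dx":-0.07,"dy":1.31,"dz":0,"spin":0.11},{"dx":-0.07,"dy":1.31,"dz":0,"spin":0.11},{"dx":-0.07,"dy":1.31,"dz":0,"spin":0.11},{"dx":-0.07,"dy":1.31,"dz":0,"spin":0.11},{"dx":-0.07,"dy":1.31,"dz":0,"spin":0.11},{"dx":-0.07,"dy":1.31,"dz":0,"spin":0.11}]'

```text
time: 15.55
ee_pos: [0.6877, 0.1274, 0.4134]
eef_rot: [0.834, 0.551, -0.001, -0.0]
ft_force: [-0.8, -0.5, -0.2]
width: 0.0373
grip_force: 0.1
```

```bash
python3 kn.py -0.02
```

```text
t 15.55 seat xy mm [ 33.1 117. ] tipz 0.2312 need cm [-0.16  0.08 -0.18] spin 0.007 F seat [-0.75 -0.6  -0.21] tilt [-0.001 -0.001]
joints [-0.56  0.53  0.48  1.24 -0.24  1.43 -0.51]
lever q 6.27 r 0.1216 Ftool [-0.78 -0.56  0.21] w 0.0373
```

Emit:
move_arm --steps '[{"dx":-0.1,"dy":-1.31,"dz":-0.1,"spin":-0.11},{"dx":-0.1,"dy":-1.31,"dz":0,"spin":-0.11},{"dx":-0.07,"dy":-1.31,"dz":0,"spin":-0.11},{"dx":-0.07,"dy":-1.31,"dz":0,"spin":-0.11},{"dx":-0.07,"dy":-1.31,"dz":0,"spin":-0.11},{"dx":-0.07,"dy":-1.31,"dz":0,"spin":-0.11},{"dx":-0.07,"dy":-1.31,"dz":0,"spin":-0.11},{"dx":-0.07,"dy":-1.31,"dz":0,"spin":-0.11},{"dx":-0.07,"dy":-1.31,"dz":0,"spin":-0.11},{"dx":-0.07,"dy":-1.31,"dz":0,"spin":-0.11},{"dx":-0.07,"dy":-1.31,"dz":0,"spin":-0.11}]'

```text
time: 16.65
ee_pos: [0.5539, 0.0987, 0.4148]
eef_rot: [0.369, 0.93, 0.0, 0.0]
ft_force: [1.9, -0.4, -0.2]
width: 0.037
grip_force: 0.8
```

Emit:
move_arm --steps '[{"dx":0,"dy":-0.5,"dz":0,"spin":-0.04},{"dx":0,"dy":-0.4,"dz":0,"spin":-0.04}]'

```text
time: 16.85
ee_pos: [0.548, 0.0917, 0.4149]
eef_rot: [0.333, 0.943, 0.0, 0.0]
ft_force: [2.5, 0.9, -1.0]
width: 0.0369
grip_force: 0.7
```

```bash
python3 kn.py 1.3
```

```text
t 16.85 seat xy mm [-100.9   63.9] tipz 0.2327 need cm [ 0.05 -0.38 -0.03] spin -0.018 F seat [ 2.34  1.19 -1.04] tilt [-0.  0.]
joints [-0.52  0.17  0.3   1.65 -0.05  1.33  0.69]
lever q 1.268 r 0.1194 Ftool [-1.37  2.24  1.04] w 0.0369
```

Emit:
move_arm --steps '[{"dx":-0.05,"dy":1.28,"dz":0,"spin":0.108},{"dx":-0.05,"dy":1.28,"dz":0,"spin":0.107},{"dx":-0.07,"dy":1.28,"dz":0,"spin":0.107},{"dx":-0.07,"dy":1.28,"dz":0,"spin":0.107},{"dx":-0.07,"dy":1.28,"dz":0,"spin":0.107},{"dx":-0.07,"dy":1.28,"dz":0,"spin":0.107},{"dx":-0.07,"dy":1.28,"dz":0,"spin":0.107},{"dx":-0.07,"dy":1.28,"dz":0,"spin":0.107},{"dx":-0.07,"dy":1.28,"dz":0,"spin":0.107},{"dx":-0.07,"dy":1.28,"dz":0,"spin":0.107},{"dx":-0.07,"dy":1.28,"dz":0,"spin":0.107},{"dx":-0.07,"dy":1.28,"dz":0,"spin":0.107}]'

```text
time: 18.05
ee_pos: [0.6874, 0.1281, 0.4144]
eef_rot: [0.833, 0.553, -0.0, -0.0]
ft_force: [-0.2, -0.3, 0.4]
width: 0.0367
grip_force: 0.4
```

```bash
python3 kn.py -0.02
```

```text
t 18.05 seat xy mm [ 32.7 117.7] tipz 0.2322 need cm [-0.22  0.13 -0.08] spin 0.012 F seat [-0.19 -0.29  0.39] tilt [-0.    -0.001]
joints [-0.56  0.52  0.48  1.24 -0.23  1.43 -0.5 ]
lever q 6.274 r 0.1221 Ftool [-0.33 -0.11 -0.39] w 0.0367
```

Emit:
move_arm --steps '[{"dx":-0.15,"dy":-1.31,"dz":0,"spin":-0.11},{"dx":-0.15,"dy":-1.31,"dz":0,"spin":-0.11},{"dx":-0.07,"dy":-1.31,"dz":0,"spin":-0.11},{"dx":-0.07,"dy":-1.31,"dz":0,"spin":-0.11},{"dx":-0.07,"dy":-1.31,"dz":0,"spin":-0.11},{"dx":-0.07,"dy":-1.31,"dz":0,"spin":-0.11},{"dx":-0.07,"dy":-1.31,"dz":0,"spin":-0.11},{"dx":-0.07,"dy":-1.31,"dz":0,"spin":-0.11},{"dx":-0.07,"dy":-1.31,"dz":0,"spin":-0.11},{"dx":-0.07,"dy":-1.31,"dz":0,"spin":-0.11},{"dx":-0.07,"dy":-1.31,"dz":0,"spin":-0.11}]'

```text
time: 19.15
ee_pos: [0.5534, 0.0977, 0.4148]
eef_rot: [0.366, 0.93, 0.0, 0.0]
ft_force: [1.5, 0.7, -0.8]
width: 0.0368
grip_force: 0.9
```

Emit:
move_arm --steps '[{"dx":0,"dy":-0.5,"dz":0,"spin":-0.04},{"dx":0,"dy":-0.4,"dz":0,"spin":-0.04}]'

```text
time: 19.35
ee_pos: [0.5476, 0.0907, 0.4149]
eef_rot: [0.33, 0.944, 0.0, 0.0]
ft_force: [1.5, -0.5, -0.8]
width: 0.0371
grip_force: 0.7
```

```bash
python3 kn.py 1.3
```

```text
t 19.35 seat xy mm [-101.2   62.8] tipz 0.2327 need cm [ 0.09 -0.27 -0.03] spin -0.013 F seat [ 1.52 -0.34 -0.78] tilt [-0.  0.]
joints [-0.51  0.17  0.3   1.65 -0.05  1.33  0.69]
lever q 1.277 r 0.1191 Ftool [-1.48  0.5   0.78] w 0.0371
```

Emit:
move_arm --steps '[{"dx":0,"dy":1.28,"dz":0,"spin":0.108},{"dx":-0.05,"dy":1.28,"dz":0,"spin":0.108},{"dx":-0.07,"dy":1.28,"dz":0,"spin":0.108},{"dx":-0.07,"dy":1.28,"dz":0,"spin":0.108},{"dx":-0.08,"dy":1.28,"dz":0,"spin":0.108},{"dx":-0.08,"dy":1.28,"dz":0,"spin":0.108},{"dx":-0.08,"dy":1.28,"dz":0,"spin":0.108},{"dx":-0.08,"dy":1.28,"dz":0,"spin":0.108},{"dx":-0.08,"dy":1.28,"dz":0,"spin":0.108},{"dx":-0.08,"dy":1.28,"dz":0,"spin":0.108},{"dx":-0.08,"dy":1.28,"dz":0,"spin":0.108},{"dx":-0.08,"dy":1.28,"dz":0,"spin":0.108}]'

```text
time: 20.55
ee_pos: [0.6864, 0.127, 0.4144]
eef_rot: [0.834, 0.551, -0.0, -0.001]
ft_force: [-0.9, 0.5, 0.6]
width: 0.0369
grip_force: 0.4
```

```bash
python3 kn.py -0.02
```

```text
t 20.55 seat xy mm [ 31.8 116.5] tipz 0.2322 need cm [-0.07  0.18 -0.08] spin 0.006 F seat [-0.99  0.39  0.63] tilt [ 0.    -0.001]
joints [-0.55  0.52  0.47  1.24 -0.23  1.43 -0.51]
lever q 6.279 r 0.1208 Ftool [ 0.11 -1.06 -0.63] w 0.0369
```

Emit:
move_arm --steps '[{"dx":-0.12,"dy":-1.31,"dz":0,"spin":-0.11},{"dx":-0.12,"dy":-1.31,"dz":0,"spin":-0.11},{"dx":-0.07,"dy":-1.31,"dz":0,"spin":-0.11},{"dx":-0.07,"dy":-1.31,"dz":0,"spin":-0.11},{"dx":-0.07,"dy":-1.31,"dz":0,"spin":-0.11},{"dx":-0.07,"dy":-1.31,"dz":0,"spin":-0.11}]'

```text
time: 21.15
ee_pos: [0.6084, 0.1305, 0.4146]
eef_rot: [0.608, 0.794, -0.0, 0.001]
ft_force: [3.5, -0.7, -1.1]
width: 0.0372
grip_force: 1.6
```

```bash
python3 kn.py .65
```

```text
t 21.15 seat xy mm [-46. 110.] tipz 0.2324 need cm [ 0.07  0.1  -0.06] spin 0.004 F seat [ 3.6  -0.28 -1.08] tilt [-0.001  0.   ]
joints [-0.57  0.33  0.36  1.47 -0.11  1.36  0.06]
lever q 0.658 r 0.1192 Ftool [-1.64  3.22  1.09] w 0.0372
```

Emit:
move_arm --steps '[{"dx":-0.03,"dy":-1.31,"dz":0,"spin":-0.11},{"dx":-0.05,"dy":-1.31,"dz":0,"spin":-0.11},{"dx":-0.07,"dy":-1.31,"dz":0,"spin":-0.11},{"dx":-0.07,"dy":-1.31,"dz":0,"spin":-0.11},{"dx":-0.07,"dy":-1.31,"dz":0,"spin":-0.11},{"dx":0,"dy":-0.5,"dz":0,"spin":-0.04},{"dx":0,"dy":-0.3,"dz":0,"spin":-0.03}]'

```text
time: 21.85
ee_pos: [0.5477, 0.0923, 0.4151]
eef_rot: [0.338, 0.941, 0.001, 0.001]
ft_force: [7.4, 2.3, -2.7]
width: 0.037
grip_force: 3.4
```

```bash
python3 kn.py 1.3
```

```text
t 21.85 seat xy mm [-101.4   64.4] tipz 0.2329 need cm [-0.01 -0.4  -0.01] spin -0.029 F seat [ 7.01  3.23 -2.66] tilt [-0.002  0.003]
joints [-0.51  0.17  0.3   1.65 -0.05  1.33  0.67]
lever q 1.267 r 0.1201 Ftool [-4.21  6.46  2.69] w 0.037
```

The pad now bears on the mould: 6.5 N tangential at the end of this swing. I'll swing back, then drive in small pieces while watching the force.

Emit:
move_arm --steps '[{"dx":0,"dy":1.28,"dz":0,"spin":0.108},{"dx":-0.07,"dy":1.28,"dz":0,"spin":0.107},{"dx":-0.07,"dy":1.28,"dz":0,"spin":0.107},{"dx":-0.08,"dy":1.28,"dz":0,"spin":0.107},{"dx":-0.08,"dy":1.28,"dz":0,"spin":0.107},{"dx":-0.08,"dy":1.28,"dz":0,"spin":0.107},{"dx":-0.08,"dy":1.28,"dz":0,"spin":0.107},{"dx":-0.08,"dy":1.28,"dz":0,"spin":0.107},{"dx":-0.08,"dy":1.28,"dz":0,"spin":0.107},{"dx":-0.08,"dy":1.28,"dz":0,"spin":0.107},{"dx":-0.08,"dy":1.28,"dz":0,"spin":0.107},{"dx":-0.08,"dy":1.28,"dz":0,"spin":0.107}]'

```text
time: 23.05
ee_pos: [0.6867, 0.1262, 0.4143]
eef_rot: [0.836, 0.549, -0.0, -0.0]
ft_force: [-0.8, 1.2, 0.5]
width: 0.0371
grip_force: 0.6
```

```bash
python3 kn.py -0.02
```

```text
t 23.05 seat xy mm [ 32.2 115.8] tipz 0.2321 need cm [-0.02  0.12 -0.09] spin 0.001 F seat [-0.97  1.12  0.46] tilt [-0.    -0.001]
joints [-0.55  0.52  0.47  1.24 -0.23  1.43 -0.51]
lever q 6.273 r 0.1202 Ftool [ 0.81 -1.24 -0.46] w 0.0371
```

Emit:
move_arm --steps '[{"dx":-0.1,"dy":-0.96,"dz":0,"spin":-0.08},{"dx":-0.1,"dy":-0.96,"dz":0,"spin":-0.08}]'

```text
time: 23.25
ee_pos: [0.668, 0.1303, 0.4139]
eef_rot: [0.788, 0.616, -0.001, 0.0]
ft_force: [4.2, -0.5, -1.5]
width: 0.0371
grip_force: 1.9
```

```bash
python3 kn.py .3
```

```text
t 23.25 seat xy mm [ 13.1 117.5] tipz 0.2317 need cm [ 0.04 -1.78 -0.13] spin -0.153 F seat [ 4.26  0.07 -1.49] tilt [-0.002 -0.   ]
joints [-0.56  0.47  0.44  1.3  -0.2   1.41 -0.38]
lever q 0.151 r 0.1182 Ftool [0.56 4.22 1.49] w 0.0371
```

Emit:
move_arm --steps '[{"dx":-0.05,"dy":-0.96,"dz":0,"spin":-0.08},{"dx":-0.04,"dy":-0.96,"dz":0,"spin":-0.08}]'

```text
time: 23.45
ee_pos: [0.6489, 0.1332, 0.414]
eef_rot: [0.736, 0.677, -0.0, 0.001]
ft_force: [6.9, -1.4, -5.0]
width: 0.0369
grip_force: 3.4
```

```bash
python3 kn.py .4
```

```text
t 23.45 seat xy mm [ -6.2 117.9] tipz 0.2318 need cm [ 0.14 -1.03 -0.12] spin -0.093 F seat [ 7.06 -0.52 -4.96] tilt [-0.001  0.001]
joints [-0.57  0.43  0.41  1.36 -0.17  1.39 -0.24]
lever q 0.314 r 0.118 Ftool [-0.83  7.02  4.96] w 0.0369
```

Emit:
move_arm --steps '[{"dx":0.1,"dy":-0.5,"dz":-0.05,"spin":-0.05},{"dx":0,"dy":-0.5,"dz":-0.05,"spin":-0.04}]'

```text
time: 23.65
ee_pos: [0.6392, 0.1344, 0.4152]
eef_rot: [0.705, 0.709, -0.0, 0.001]
ft_force: [7.6, -1.1, -4.8]
width: 0.0375
grip_force: 3.6
```

```bash
python3 kn.py .4
```

```text
t 23.65 seat xy mm [-15.9 117.8] tipz 0.233 need cm [ 0.11 -0.04  0.  ] spin -0.004 F seat [ 7.63 -0.14 -4.8 ] tilt [-0.002  0.001]
joints [-0.57  0.4   0.4   1.38 -0.15  1.39 -0.17]
lever q 0.396 r 0.1189 Ftool [-1.15  7.54  4.81] w 0.0375
```

Emit:
move_arm --steps '[{"dx":0.02,"dy":-0.6,"dz":0,"spin":-0.05},{"dx":-0.02,"dy":-0.6,"dz":0,"spin":-0.05}]'

```text
time: 23.85
ee_pos: [0.6275, 0.1337, 0.4153]
eef_rot: [0.669, 0.743, -0.0, 0.001]
ft_force: [8.6, -3.3, -4.8]
width: 0.0369
grip_force: 4.1
```

```bash
python3 kn.py .5
```

```text
t 23.85 seat xy mm [-27.5 115.6] tipz 0.2331 need cm [ 0.11 -0.06  0.01] spin -0.005 F seat [ 8.96 -2.19 -4.83] tilt [-0.002  0.002]
joints [-0.57  0.37  0.38  1.42 -0.14  1.38 -0.08]
lever q 0.495 r 0.1189 Ftool [-4.19  8.2   4.85] w 0.0369
```

Emit:
move_arm --steps '[{"dx":0.08,"dy":-0.6,"dz":0,"spin":-0.05}]'

```text
time: 23.95
ee_pos: [0.6215, 0.1335, 0.4154]
eef_rot: [0.65, 0.76, -0.0, 0.002]
ft_force: [9.3, -3.8, -3.9]
width: 0.0372
grip_force: 4.0
```

```bash
python3 kn.py .55|tail -1
```

```text
lever q 0.545 r 0.1194 Ftool [-5.18  8.64  3.88] w 0.0372
```

Emit:
move_arm --steps '[{"dx":0,"dy":-0.6,"dz":0,"spin":-0.05}]'

```text
time: 24.05
ee_pos: [0.6156, 0.1328, 0.4156]
eef_rot: [0.631, 0.776, 0.0, 0.002]
ft_force: [7.6, -3.0, -3.3]
width: 0.0367
grip_force: 3.8
```

```bash
python3 kn.py .6|tail -1
```

```text
lever q 0.595 r 0.1198 Ftool [-4.46  6.87  3.36] w 0.0367
```

Emit:
move_arm --steps '[{"dx":0,"dy":-0.6,"dz":0,"spin":-0.05}]'

```text
time: 24.15
ee_pos: [0.6098, 0.1315, 0.4156]
eef_rot: [0.611, 0.791, 0.0, 0.002]
ft_force: [9.0, -2.4, -4.3]
width: 0.0372
grip_force: 4.1
```

```bash
python3 kn.py .65
```

```text
t 24.15 seat xy mm [-44.8 111.2] tipz 0.2334 need cm [ 0.02 -0.06  0.04] spin -0.005 F seat [ 9.22 -1.2  -4.27] tilt [-0.003  0.002]
joints [-0.56  0.33  0.36  1.47 -0.11  1.36  0.05]
lever q 0.645 r 0.1198 Ftool [-4.55  8.09  4.3 ] w 0.0372
```

A drop at 0.58 rad (8.6→6.9 N) marks the click of the holding pawl. The next click is expected near 1.0 rad at about 10 N. I'll go on in small steps.

Emit:
move_arm --steps '[{"dx":-0.02,"dy":-0.6,"dz":0,"spin":-0.05},{"dx":-0.02,"dy":-0.6,"dz":0,"spin":-0.05}]'

```text
time: 24.35
ee_pos: [0.5985, 0.1279, 0.4157]
eef_rot: [0.571, 0.821, 0.0, 0.002]
ft_force: [9.9, -2.7, -4.4]
width: 0.0369
grip_force: 4.4
```

```bash
python3 kn.py .75|tail -1
```

```text
lever q 0.744 r 0.1198 Ftool [-5.91  8.3   4.42] w 0.0369
```

Emit:
move_arm --steps '[{"dx":-0.02,"dy":-0.6,"dz":0,"spin":-0.05},{"dx":-0.02,"dy":-0.6,"dz":0,"spin":-0.05}]'

```text
time: 24.55
ee_pos: [0.5876, 0.1232, 0.4157]
eef_rot: [0.529, 0.848, 0.0, 0.002]
ft_force: [10.7, -1.0, -5.2]
width: 0.0374
grip_force: 5.0
```

```bash
python3 kn.py .85
```

```text
t 24.55 seat xy mm [-65.7 100.1] tipz 0.2335 need cm [ 0.02 -0.09  0.05] spin -0.005 F seat [10.78  0.42 -5.22] tilt [-0.003  0.003]
joints [-0.55  0.27  0.33  1.53 -0.09  1.35  0.24]
lever q 0.843 r 0.1198 Ftool [-5.57  9.21  5.27] w 0.0374
```

Emit:
move_arm --steps '[{"dx":0,"dy":-0.6,"dz":0,"spin":-0.05},{"dx":0.02,"dy":-0.3,"dz":0,"spin":-0.025}]'

```text
time: 24.75
ee_pos: [0.5795, 0.1195, 0.416]
eef_rot: [0.497, 0.868, 0.001, 0.002]
ft_force: [12.9, -0.6, -5.1]
width: 0.0371
grip_force: 5.2
```

```bash
python3 kn.py .92|tail -1
```

```text
lever q 0.917 r 0.1203 Ftool [-7.07 10.82  5.17] w 0.0371
```

Emit:
move_arm --steps '[{"dx":0.02,"dy":-0.4,"dz":0,"spin":-0.03}]'

```text
time: 24.85
ee_pos: [0.5762, 0.1178, 0.416]
eef_rot: [0.484, 0.875, 0.001, 0.002]
ft_force: [14.0, -0.9, -5.0]
width: 0.0374
grip_force: 5.5
```

```bash
python3 kn.py .95|tail -1
```

```text
lever q 0.947 r 0.1205 Ftool [-8.21 11.34  5.11] w 0.0374
```

Emit:
move_arm --steps '[{"dx":0,"dy":-0.3,"dz":0,"spin":-0.025}]'

```text
time: 24.95
ee_pos: [0.5736, 0.1162, 0.416]
eef_rot: [0.473, 0.881, 0.001, 0.002]
ft_force: [12.6, -0.6, -5.6]
width: 0.0371
grip_force: 5.2
```

```bash
python3 kn.py .98
```

```text
t 24.95 seat xy mm [-78.7  91.4] tipz 0.2338 need cm [-0.06 -0.09  0.08] spin -0.005 F seat [12.62  1.04 -5.57] tilt [-0.003  0.004]
joints [-0.54  0.24  0.31  1.57 -0.07  1.34  0.36]
lever q 0.972 r 0.1206 Ftool [-7.45 10.21  5.63] w 0.0371
```

Emit:
move_arm --steps '[{"dx":-0.03,"dy":-0.3,"dz":0,"spin":-0.025}]'

```text
time: 25.05
ee_pos: [0.5713, 0.1145, 0.416]
eef_rot: [0.462, 0.887, 0.001, 0.002]
ft_force: [11.9, 0.7, -4.7]
width: 0.0369
grip_force: 5.1
```

```bash
python3 kn.py .98|tail -1
```

```text
lever q 0.997 r 0.1205 Ftool [-6.2  10.16  4.73] w 0.0369
```

Emit:
move_arm --steps '[{"dx":-0.03,"dy":-0.25,"dz":0,"spin":-0.02}]'

```text
time: 25.15
ee_pos: [0.5693, 0.113, 0.416]
eef_rot: [0.453, 0.891, 0.001, 0.002]
ft_force: [11.4, 0.6, -5.2]
width: 0.0371
grip_force: 5.1
```

```bash
python3 kn.py .98|tail -1
```

```text
lever q 1.017 r 0.1204 Ftool [-6.26  9.55  5.27] w 0.0371
```

Emit:
move_arm --steps '[{"dx":0,"dy":0.2,"dz":0,"spin":0.02},{"dx":0,"dy":0.2,"dz":0,"spin":0.02},{"dx":0,"dy":0,"dz":0,"spin":0}]'

```text
time: 25.45
ee_pos: [0.5726, 0.1155, 0.416]
eef_rot: [0.472, 0.882, 0.001, 0.002]
ft_force: [10.2, 0.8, -4.1]
width: 0.0369
grip_force: 4.3
```

```bash
python3 kn.py .98|tail -1
```

```text
lever q 0.983 r 0.1206 Ftool [-5.05  8.93  4.14] w 0.0369
```

Emit:
move_arm --steps '[{"dx":0,"dy":0.3,"dz":0,"spin":0.025},{"dx":0,"dy":0.3,"dz":0,"spin":0.025},{"dx":0,"dy":0.3,"dz":0,"spin":0.02},{"dx":0,"dy":0,"dz":0,"spin":0}]'

```text
time: 25.85
ee_pos: [0.5803, 0.1203, 0.416]
eef_rot: [0.502, 0.865, 0.001, 0.002]
ft_force: [9.2, 1.7, -1.9]
width: 0.0373
grip_force: 4.4
```

```bash
python3 kn.py .9|tail -1
```

```text
lever q 0.907 r 0.1206 Ftool [-3.02  8.83  1.97] w 0.0373
```

Emit:
move_arm --steps '[{"dx":0,"dy":0.5,"dz":0,"spin":0.04},{"dx":0,"dy":0.5,"dz":0,"spin":0.04},{"dx":0,"dy":0,"dz":0,"spin":0}]'

```text
time: 26.15
ee_pos: [0.5892, 0.1251, 0.416]
eef_rot: [0.537, 0.844, 0.001, 0.002]
ft_force: [9.3, 0.4, -2.5]
width: 0.037
grip_force: 4.3
```

```bash
python3 kn.py .9|tail -1
```

```text
lever q 0.824 r 0.1208 Ftool [-3.54  8.63  2.49] w 0.037
```

Emit:
move_arm --steps '[{"dx":0,"dy":0.5,"dz":0,"spin":0.04},{"dx":0,"dy":0.5,"dz":0,"spin":0.04},{"dx":0,"dy":0,"dz":0,"spin":0}]'

```text
time: 26.45
ee_pos: [0.5982, 0.129, 0.416]
eef_rot: [0.57, 0.822, 0.001, 0.002]
ft_force: [8.2, -0.2, -2.0]
width: 0.0371
grip_force: 4.0
```

```bash
python3 kn.py .9|tail -1
```

```text
lever q 0.742 r 0.121 Ftool [-2.99  7.58  2.02] w 0.0371
```

Emit:
move_arm --steps '[{"dx":0,"dy":0.5,"dz":0,"spin":0.04},{"dx":-0.03,"dy":0.5,"dz":0,"spin":0.04},{"dx":0,"dy":0,"dz":0,"spin":0}]'

```text
time: 26.75
ee_pos: [0.6077, 0.1321, 0.416]
eef_rot: [0.602, 0.798, 0.001, 0.002]
ft_force: [7.3, -0.3, -2.9]
width: 0.0368
grip_force: 3.8
```

```bash
python3 kn.py .9|tail -1
```

```text
lever q 0.66 r 0.121 Ftool [-2.27  6.93  2.97] w 0.0368
```

Emit:
move_arm --steps '[{"dx":-0.04,"dy":0.5,"dz":0,"spin":0.04},{"dx":-0.04,"dy":0.5,"dz":0,"spin":0.04},{"dx":0,"dy":0,"dz":0,"spin":0}]'

```text
time: 27.05
ee_pos: [0.6173, 0.1342, 0.416]
eef_rot: [0.634, 0.774, 0.001, 0.001]
ft_force: [5.3, 0.4, -0.4]
width: 0.0373
grip_force: 2.7
```

```bash
python3 kn.py .9|tail -1
```

```text
lever q 0.579 r 0.1209 Ftool [-0.63  5.29  0.38] w 0.0373
```

Emit:
move_arm --steps '[{"dx":-0.04,"dy":0.5,"dz":0,"spin":0.04},{"dx":-0.04,"dy":0.5,"dz":0,"spin":0.04},{"dx":0,"dy":0,"dz":0,"spin":0}]'

```text
time: 27.35
ee_pos: [0.6266, 0.1352, 0.4154]
eef_rot: [0.664, 0.748, -0.0, 0.0]
ft_force: [-0.6, 0.3, 0.0]
width: 0.0371
grip_force: 0.0
```

```bash
python3 kn.py .9|tail -1
```

```text
lever q 0.501 r 0.1204 Ftool [ 0.39 -0.51 -0.03] w 0.0371
```

Emit:
move_arm --steps '[{"dx":-0.04,"dy":0.5,"dz":0,"spin":0.04},{"dx":-0.04,"dy":0.5,"dz":0,"spin":0.04},{"dx":0,"dy":0,"dz":0,"spin":0}]'

```text
time: 27.65
ee_pos: [0.6365, 0.1352, 0.4154]
eef_rot: [0.693, 0.721, -0.0, 0.0]
ft_force: [0.0, -0.0, 0.1]
width: 0.0373
grip_force: 0.0
```

```bash
python3 kn.py .9|tail -1
```

```text
lever q 0.419 r 0.1197 Ftool [-0.    0.04 -0.1 ] w 0.0373
```

The wheel ran back to its seat near 0.52 rad, so notch 10 hadn't clicked. I'll drive again from here a little further past 1.0 rad, watching the force.

Emit:
move_arm --steps '[{"dx":-0.03,"dy":-0.96,"dz":0.05,"spin":-0.08},{"dx":-0.04,"dy":-0.96,"dz":0,"spin":-0.08},{"dx":-0.04,"dy":-0.96,"dz":0,"spin":-0.08},{"dx":-0.03,"dy":-0.6,"dz":0,"spin":-0.05},{"dx":-0.02,"dy":-0.6,"dz":0,"spin":-0.05}]'

```text
time: 28.15
ee_pos: [0.5968, 0.1266, 0.415]
eef_rot: [0.559, 0.829, 0.001, 0.001]
ft_force: [9.2, 2.8, -6.6]
width: 0.0371
grip_force: 4.8
```

```bash
python3 kn.py .76
```

```text
t 28.15 seat xy mm [-57.  104.7] tipz 0.2328 need cm [ 0.08  0.01 -0.02] spin 0.014 F seat [ 8.81  3.99 -6.6 ] tilt [-0.001  0.003]
joints [-0.55  0.3   0.34  1.51 -0.1   1.35  0.17]
lever q 0.761 r 0.1192 Ftool [-0.83  9.62  6.63] w 0.0371
```

Emit:
move_arm --steps '[{"dx":-0.02,"dy":-0.6,"dz":0,"spin":-0.05},{"dx":-0.02,"dy":-0.6,"dz":0,"spin":-0.05}]'

```text
time: 28.35
ee_pos: [0.5861, 0.1217, 0.4151]
eef_rot: [0.517, 0.856, 0.001, 0.001]
ft_force: [10.1, 3.4, -6.9]
width: 0.037
grip_force: 5.2
```

```bash
python3 kn.py .86
```

```text
t 28.35 seat xy mm [-67.   98.4] tipz 0.2329 need cm [ 0.09 -0.   -0.01] spin 0.014 F seat [ 9.58  4.63 -6.93] tilt [-0.001  0.003]
joints [-0.55  0.27  0.32  1.54 -0.09  1.35  0.27]
lever q 0.86 r 0.1191 Ftool [-1.71 10.48  6.97] w 0.037
```

Emit:
move_arm --steps '[{"dx":0,"dy":-0.36,"dz":0,"spin":-0.03},{"dx":0,"dy":-0.36,"dz":0,"spin":-0.03}]'

```text
time: 28.55
ee_pos: [0.5799, 0.1182, 0.415]
eef_rot: [0.491, 0.871, 0.001, 0.001]
ft_force: [11.0, 2.6, -7.6]
width: 0.0374
grip_force: 5.5
```

```bash
python3 kn.py .92|tail -1
```

```text
lever q 0.919 r 0.119 Ftool [-3.44 10.73  7.62] w 0.0374
```

Emit:
move_arm --steps '[{"dx":0,"dy":-0.3,"dz":0,"spin":-0.025}]'

```text
time: 28.65
ee_pos: [0.5773, 0.1167, 0.415]
eef_rot: [0.48, 0.877, 0.001, 0.001]
ft_force: [11.6, 2.1, -7.1]
width: 0.0368
grip_force: 5.6
```

```bash
python3 kn.py .92|tail -1
```

```text
lever q 0.944 r 0.119 Ftool [-4.51 10.9   7.14] w 0.0368
```

Emit:
move_arm --steps '[{"dx":0,"dy":-0.3,"dz":0,"spin":-0.025}]'

```text
time: 28.75
ee_pos: [0.5749, 0.1151, 0.4151]
eef_rot: [0.47, 0.883, 0.001, 0.001]
ft_force: [11.1, 2.6, -7.1]
width: 0.0368
grip_force: 5.4
```

```bash
python3 kn.py .97
```

```text
t 28.75 seat xy mm [-77.3  90.5] tipz 0.2329 need cm [ 0.1  -0.01 -0.01] spin 0.013 F seat [10.68  4.04 -7.09] tilt [-0.002  0.003]
joints [-0.54  0.24  0.31  1.57 -0.07  1.34  0.38]
lever q 0.969 r 0.119 Ftool [-4.01 10.67  7.13] w 0.0368
```

Emit:
move_arm --steps '[{"dx":0.05,"dy":-0.3,"dz":0,"spin":-0.025}]'

```text
time: 28.85
ee_pos: [0.5722, 0.1136, 0.4152]
eef_rot: [0.459, 0.889, 0.001, 0.002]
ft_force: [11.0, 1.2, -6.8]
width: 0.037
grip_force: 5.1
```

```bash
python3 kn.py .92|tail -1
```

```text
lever q 0.995 r 0.1193 Ftool [-5.36  9.7   6.89] w 0.037
```

Emit:
move_arm --steps '[{"dx":0,"dy":-0.3,"dz":0,"spin":-0.025}]'

```text
time: 28.95
ee_pos: [0.5697, 0.112, 0.4152]
eef_rot: [0.447, 0.894, 0.001, 0.002]
ft_force: [11.9, 2.7, -7.5]
width: 0.037
grip_force: 5.1
```

```bash
python3 kn.py .92|tail -1
```

```text
lever q 1.019 r 0.1193 Ftool [-4.96 11.16  7.53] w 0.037
```

Emit:
move_arm --steps '[{"dx":0,"dy":-0.3,"dz":0,"spin":-0.025}]'

```text
time: 29.05
ee_pos: [0.5673, 0.1101, 0.4152]
eef_rot: [0.436, 0.9, 0.001, 0.002]
ft_force: [11.8, 2.4, -6.7]
width: 0.0373
grip_force: 5.3
```

```bash
python3 kn.py 1.05
```

```text
t 29.05 seat xy mm [-84.2  84.6] tipz 0.233 need cm [ 0.07 -0.06  0.  ] spin 0.008 F seat [11.41  3.93 -6.7 ] tilt [-0.002  0.003]
joints [-0.53  0.22  0.3   1.59 -0.07  1.34  0.45]
lever q 1.045 r 0.1193 Ftool [-5.39 10.76  6.74] w 0.0373
```

Emit:
move_arm --steps '[{"dx":0,"dy":0.4,"dz":0,"spin":0.035},{"dx":0,"dy":0.5,"dz":0,"spin":0.04},{"dx":-0.02,"dy":0.5,"dz":0,"spin":0.04},{"dx":0,"dy":0,"dz":0,"spin":0}]'

```text
time: 29.45
ee_pos: [0.5781, 0.1183, 0.4151]
eef_rot: [0.488, 0.873, -0.0, -0.0]
ft_force: [0.7, -0.2, -0.1]
width: 0.0368
grip_force: 0.0
```

```bash
python3 kn.py .93|tail -1
```

```text
lever q 0.931 r 0.12 Ftool [-0.52  0.55  0.12] w 0.0368
```

Emit:
move_arm --steps '[{"dx":0,"dy":0.4,"dz":0,"spin":0.035},{"dx":-0.03,"dy":0.5,"dz":0,"spin":0.04},{"dx":0,"dy":0,"dz":0,"spin":0}]'

```text
time: 29.75
ee_pos: [0.586, 0.1224, 0.4151]
eef_rot: [0.52, 0.854, -0.0, -0.0]
ft_force: [-0.4, -0.1, -0.4]
width: 0.0372
grip_force: 0.0
```

```bash
python3 kn.py .85|tail -1
```

```text
lever q 0.858 r 0.1198 Ftool [ 0.08 -0.4   0.36] w 0.0372
```

Held this time, with notch 10 at about a 10.7 N pull. I'll let go, rise clear and check.

Emit:
move_arm --steps '[{"dx":0,"dy":-0.2,"dz":0,"spin":0},{"dx":0,"dy":0,"dz":0,"spin":0},{"dx":0,"dy":0,"dz":0,"spin":0},{"dx":0,"dy":0,"dz":-2,"spin":0},{"dx":0,"dy":0,"dz":-3,"spin":0},{"dx":0,"dy":0,"dz":-4,"spin":0},{"dx":2,"dy":-2,"dz":-2,"spin":0},{"dx":3,"dy":-3,"dz":0,"spin":0},{"dx":3,"dy":-3,"dz":0,"spin":0},{"dx":3,"dy":-3,"dz":0,"spin":0},{"dx":0,"dy":-3,"dz":0,"spin":0},{"dx":0,"dy":0,"dz":0,"spin":0}]' --claw 5

```text
time: 30.95
ee_pos: [0.407, 0.1542, 0.5262]
eef_rot: [0.52, 0.854, 0.001, 0.0]
ft_force: [1.6, -0.5, -0.0]
width: 0.0495
grip_force: 0.0
```

Run:
```python
import pickle
from h import *
from bench import imaging
from g import seat2w
d={n:imaging.camera(n) for n in("scene","top")}; T,S=d["top"],d["scene"]
s=cv2.resize(S["img"][150:290,230:370],(400,400),interpolation=2)
t=cv2.resize(T["img"][110:210,190:290],(400,400),interpolation=2)
for x,y in((.07,-.05),(-.07,-.05),(-.07,.05),(.07,.05)):
    p=(proj(T,np.r_[seat2w(x,y),.086])-[190,110])*4; cv2.circle(t,tuple(np.int32(p.round())),3,(255,0,255),1)
cv2.imwrite("pics/z.png",np.hstack([s,t])[:,:,::-1])
```

```text
(no output)
```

View pics/z.png

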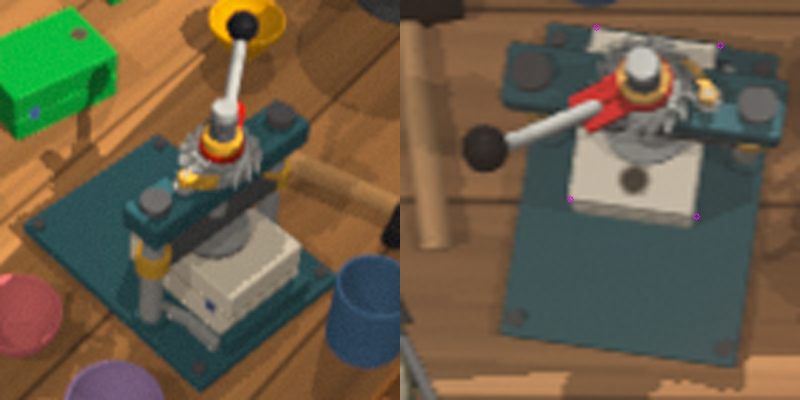

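The mould is intact and still at the home outline (marks at (170,199) and (296,216)). The pad bears on it (215,235 left), the lever is free at (485,147), and nothing else has moved.

```bash
python3 -c "
from bench import job; print(job.close_job())"
```

```text
the job is handed in; nothing more can be done
None
```

The mould is square and home against the back stop, and the pad is clamped on it at a final pull of about 10.7 N (readings peaked at about 11.3 N at the knob). The lever is released, the other items looked undisturbed, and the job was handed in at about 31 s.

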